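Find the thread hand of a gas cylinder's outlet cap and hold the cap lifted off

TASK

The small grey gas cylinder is going onto the stove, but nobody remembers whether the brass screw cap on its outlet has a right-hand or a left-hand thread. Feel which way it gives by trying it one way and then, if it binds, the other, unscrew it, lift it straight up off the outlet and finish still holding it in the gripper, mouth down and still, a hand's breadth (about 8 cm) above where it sat, over the outlet, so that the thread can be looked at. Leave the brush, the pins, the clip and the jar where they are.

Things in the scene. Friction and masses are not known exactly. Their poses are not given: they have to be found in the camera images.
- gas_cylinder: Upright grey steel gas cylinder, 180 mm diameter, fixed to the ledge. Origin at the centre of its underside, z up. A dark carrying ring goes level round the outlet, its centre line 90 mm from the axis; its two rubber hand grips (+x and -x sides) are 33 mm thick, top 247 mm up, leaving a clear radius of 73 mm. A small valve wheel on its +y side reaches 50 mm from the axis, top 222 mm up, below the cap.
- outlet (a point): Centre of the top of the brass outlet neck (20 mm diameter without its thread), on the cylinder's axis, 244 mm above the ledge. The cap's inside rests on it.
- cap_grip (a point): Centre of the grip head of the brass cap, z up out of its top. Head: round, fluted, solid, 35 mm diameter, 26 mm tall (13 mm either side of this point); below it a hollow skirt, 34 mm diameter, 20 mm tall. About 180 g. Screwed on, this point is 13 mm above outlet and the cap's x axis lies within 4 degrees of the cylinder's x axis.
- cap_mouth (a point): Centre of the cap's open underside, 33 mm below cap_grip. Inside, a two-start quick thread, unseen; its hand differs from start to start. The wrong way it binds on a hard stop within 12 degrees. The loosening way it turns easily, staying seated (no raising needed), is free after 89 degrees (1.55 rad), and at about 112 (1.95 rad) meets a stop where it still lifts off. Before that lugs hold it down.
- pin_1_mid (a point): Centre of a green plastic clothespin lying flat by the cylinder, 76 x 18 x 11 mm, loose, to be left alone.
- pin_2_mid (a point): Centre of a second such clothespin by the cylinder, to be left alone.
- pin_3_mid (a point): Centre of a third such clothespin, to the left, to be left alone.
- brush_mid (a point): Middle of a blue scrub brush with bristles down and an arched handle, 150 x 62 x 70 mm, 30 mm above the ledge, to be left alone.
- clip_mid (a point): Centre of a flat stainless steel bucket handle clip, 68 x 34 x 6 mm, loose, to be left alone.
- jar_mid (a point): Centre of an empty glass jar, 76 mm diameter, 105 mm tall, standing by the cylinder, to be left alone.

How it is judged (in metres and radians):
On the way:
1. the cap has been turned at least 57 degrees on the outlet, still seated on the neck (angle between the x axis of cap_grip and the x axis of gas_cylinder, either way round above 1 rad and z of cap_grip in the frame of outlet below 0.02 m and horizontal distance between cap_grip and outlet below 0.006 m), for 0.05 s.
At the end, for the whole second after the job is handed in: The cap is held in the fingers, at rest, mouth down (within 20 degrees of upright), 50 to 150 mm above where it sat and within 40 mm of the outlet's axis, touching nothing of the cylinder (z of cap_grip in the frame of outlet between 0.063 and 0.163 m and horizontal distance between cap_grip and outlet below 0.04 m and angle between cap_grip's own z axis and vertical below 0.35 rad and contact force between the fingers and cap above 1 N and contact force between cap and gas_cylinder below 0.3 N and linear speed of cap below 0.05 m/s); the arm keeps its last pose, push and grip.
It fails at once if a clothespin, the brush, the clip or the jar is moved by more than 20 mm (distance of any of pin_1_mid, pin_2_mid, pin_3_mid, brush_mid, clip_mid, jar_mid from where it was at the start of the episode above 0.02 m).
It also fails if it takes over 58 s, if anything falls off the work surface, if the arm or the gripper's body presses on something with over 40 N, if the wrist force passes 120 N, or if a joint passes its speed limit or range.

ROBOT

A 6-joint arm with a two-finger parallel gripper is mounted at the origin on the work surface. World frame = base frame: x ahead of the robot, y to its left, z up, the work surface at z = 0. Lengths are in m, angles in degrees, forces in N, time in s.
With the tool pointing down it reaches from about 0.375 to 0.9 m from the base axis. Payload 3.1 kg.
Tool frame: the origin (TCP) lies at the very end of the fingers, on their centre line; the grasp point (between the pads) lies 19 mm behind it (bot.tcp_to_grasp is the distance from the TCP to the grasp point, in m); z points along the fingers, y is the direction in which the jaws open and shut (so a half turn about z gives the same grasp; the last joint's range is limited). The gripper opens to 87 mm and grips with 3 to 60 N. Pads are 19 mm wide; open, the fingers measure 117 mm over their backs; the gripper's body (75 mm by 190 mm) begins 51 mm behind the grasp point.
Start: joints at [57.554, 30.224, 82.088, -0, 67.689, -10.227], TCP at [0.236, 0.579, 0.223] pointing down, gripper open.
Joint ranges: [-176.69, 176.69], [-43.24, 126.21], [12.49, 139.97], [-82, 262], [0, 151.66], [-163.58, 163.58]. Speed limits (degrees/s): [159.86, 159.86, 180, 180, 180, 180].

INTERFACE

Orientations are given as a 3x3 rotation matrix whose columns are the frame's x, y, z axes.
In Python, from rig import telemetry, eyes, order, bot gives the robot as it stands. The module is installed in compiled form; this text tells all that it offers.
- The arm moves only by the tool servo_tool, never from a script. Its argument "targets" is a list of rows, each a list of 2 entries, a list of its own where there are three numbers: the shift along the tool's x, y, z in m, then the turn, a rotation vector about the tool's x, y, z in rad. In form: [[[tx, ty, tz], [wx, wy, wz]], ...]. A call has 1 to 12 rows; each row is the pose to reach, as a shift and turn from the pose commanded when the call began, along the tool's axes at that moment; what a row does not reach only later rows make up. A row lasts 1/8 s, in which the tool goes at most 62.5 mm and 10.7 degrees, less where a joint would pass 70% of its speed; a pose out of reach is approached as far as the arm can. A call with a gripper value outside its range is refused whole. "gripper" is the finger opening in m, from 0 to 0.087, set as the call begins (left out, the last holds). The fingers move at their own pace and stop on an object; the grip force is fixed at half the most. Time passes only in rows, so rows that repeat a pose let the fingers close. It gives the time, the measured TCP pose, the force and the opening at its end, in the units of the state.
- telemetry.read_state(): the state, without advancing time (a new reading comes with each control period).
- eyes.capture(name): name is "scene" or "top" or "wrist"; returns a dict with "pixels" (420x560x3 uint8, blue, green, red), "intrinsics" (3x3 intrinsics, pixels), "k1" (the pictures are not rectified: a ray, as slopes to the right and down, at radius r is drawn at 1 + k1 r^2 times it, then the intrinsics apply), "extrinsics" (4x4, takes a point from camera to world coordinates); the wrist camera has in their place "T_tool_cam" (4x4, takes a point from camera to tool coordinates, whose origin is the TCP and whose axes are the flange's). Camera axes: x right, y down, z forward; pixel columns grow to the right and rows downward; lengths in m; the calibration is good to about 2 mm. A picture is of the moment at which its call begins: read the wrist's pose just before it. There is no depth.
- order.hand_in(): hands the job in, once; it reports no verdict.
The state is a dict: "time_s": time; "joint_positions": joint angles; "qvel": joint speeds; "tau": joint torques, N m; "position": TCP position; "tcp_rot": TCP orientation; "force": force on the tool from outside, world axes, zero at the start; "moment": the same for the moment, N m; "opening": opening from 0.0 (shut) to 1.0 (fully open).
Only numpy, scipy, OpenCV 4.12 (cv2) and the standard library are available. Lean on these libraries where they do the work, as an engineer would, in place of code of your own. Each camera call takes 0.05 s, during which the arm holds its last target. There are 200 camera calls.

## Working session

There is one attempt and no reset: what is moved stays moved. The work goes in short steps, Python scripts to look and compute and a tool call to move; the robot and the scene stay as the last step left them, time stands still between calls to the robot, and variables do not carry over. Pictures are saved under pics/ and viewed, about 8 in all and at most 12, crops included, and the job is handed in when it is done.

Besides the shell and the picture viewer there is one more tool, called after "Request:" by a JSON object that holds its "fn" and its "kwargs", one argument or row to a line. servo_tool: Moves the arm, as the interface text tells. Its arguments: {"type":"object","properties":{"targets":{"type":"array","items":{"type":"array"}},"gripper":{"type":"number"}},"required":["targets"]}

```bash
mkdir -p pics; cat > h.py <<'E'
import numpy as np, cv2
from rig import telemetry, eyes, order, bot
def cap(name,fn=None):
    s=telemetry.read_state(); c=eyes.capture(name)
    if name=="wrist":
        T=np.eye(4);T[:3,:3]=np.array(s["tcp_rot"]).reshape(3,3);T[:3,3]=s["position"]; E=T@np.array(c["T_tool_cam"])
    else: E=np.array(c["extrinsics"])
    if fn: cv2.imwrite("pics/"+fn,c["pixels"])
    return c,E
def ray(c,E,u,v):
    d=np.array([0,0,0,0,0]);K=np.array(c["intrinsics"],float)
    p=cv2.undistortPoints(np.array([[[u,v]]],float),K,np.array([c["k1"],0,0,0.]))[0,0]
    return E[:3,3],E[:3,:3]@np.array([p[0],p[1],1])
def plane(c,E,u,v,z):
    o,d=ray(c,E,u,v); return o+d*(z-o[2])/d[2]
def proj(c,E,P):
    P=np.linalg.inv(E)@np.append(P,1); 
    return cv2.projectPoints(P[:3].reshape(1,1,3),np.zeros(3),np.zeros(3),np.array(c["intrinsics"],float),np.array([c["k1"],0,0,0.]))[0].ravel()
E
python3 - <<'E'
from h import *
s=telemetry.read_state(); print(s)
a=[cap(n,n+"0.png") for n in("scene","top","wrist")]
for c,E in a: print(np.round(E,3).tolist(),np.round(c["intrinsics"],1).tolist(),c["k1"])
cv2.imwrite("pics/st.png",np.hstack([cv2.resize(a[0][0]["pixels"],(400,300)),cv2.resize(a[2][0]["pixels"],(400,300))]))
E
```

```text
{'time_s': 0.0, 'joint_positions': array([ 5.75548264e+01,  3.02799666e+01,  8.21577582e+01, -3.57385173e-04,
        6.76893433e+01, -1.02261410e+01]), 'qvel': array([ 0.02991819, -0.08938708,  0.01753691, -0.07046914, -0.04477026,
       -0.05582141]), 'tau': array([-7.20349217e-04, -4.40045750e+01, -1.76589507e+01,  6.31219684e-02,
        5.84689470e-02, -1.66622181e-04]), 'position': array([0.2358974 , 0.57796406, 0.2215533 ]), 'tcp_rot': array([[-9.25745690e-01,  3.78144831e-01, -1.18493881e-03],
       [ 3.78146488e-01,  9.25743873e-01, -1.87467106e-03],
       [ 3.88052672e-04, -2.18354911e-03, -9.99997541e-01]]), 'force': array([-1.14747053, -0.06360501,  0.37442465]), 'moment': array([-0.03529411, -0.0296026 , -0.03182649]), 'opening': 1.0007667696796203}
[[0.391, 0.77, -0.505, 1.219], [0.921, -0.323, 0.219, -0.299], [0.005, -0.55, -0.835, 1.24], [0.0, 0.0, 0.0, 1.0]] [[390.6, 0.0, 278.8], [0.0, 390.6, 214.4], [0.0, 0.0, 1.0]] -0.0899186931801592
[[-0.016, -0.998, 0.055, 0.522], [-1.0, 0.014, -0.027, -0.011], [0.026, -0.055, -0.998, 1.399], [0.0, 0.0, 0.0, 1.0]] [[487.5, 0.0, 277.9], [0.0, 487.5, 209.2], [0.0, 0.0, 1.0]] 0.003899309190495333
[[0.378, 0.883, 0.277, 0.16], [0.926, -0.36, -0.115, 0.611], [-0.002, 0.3, -0.954, 0.384], [0.0, 0.0, 0.0, 1.0]] [[336.0, 0.0, 283.7], [0.0, 336.0, 207.1], [0.0, 0.0, 1.0]] -0.07087441323819288
```

View pics/top0.png

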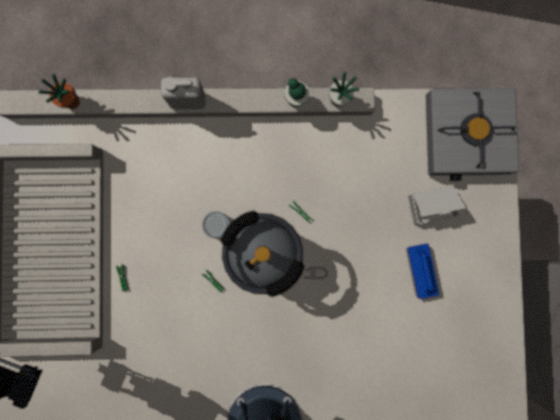

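View pics/scene0.png

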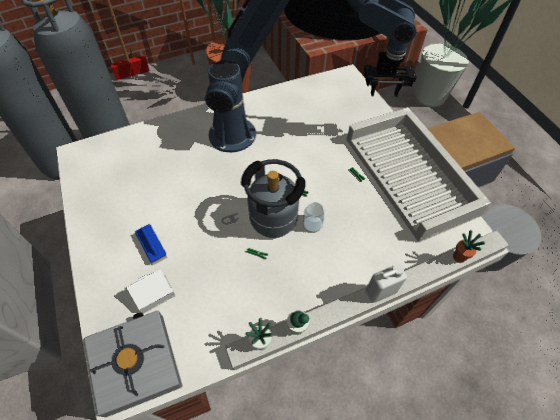

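Top view: the cylinder is at about (262,254) with the brass cap on top. Its grips are at (240,228) and (285,278), the jar at (217,225), and pins at (301,212), (213,281) and (122,277). The scene view shows the cap at (273,180) inside the ring. Next I'll triangulate the brass cap.

```bash
python3 - <<'E'
from h import *
a={n:cap(n) for n in("scene","top")}
for n,(u0,v0) in dict(scene=(273,182),top=(262,254)).items():
    c,E=a[n]; h=cv2.cvtColor(c["pixels"],cv2.COLOR_BGR2HSV)
    m=cv2.inRange(h,(8,110,60),(28,255,255)); k,l,st,ce=cv2.connectedComponentsWithStats(m)
    for i in range(1,k):
        if abs(ce[i][0]-u0)<40 and abs(ce[i][1]-v0)<40 and st[i][4]>5: print(n,st[i],ce[i],[np.round(plane(c,E,*ce[i],z),3) for z in(.27,.257)])
    for p in {"top":[(240,228),(285,278)],"scene":[(254,174),(297,190)]}[n]: print("grip",plane(c,E,*p,.235))
    im=c["pixels"][v0-50:v0+50,u0-66:u0+67]; a[n+"i"]=cv2.resize(im,None,fx=3,fy=3,interpolation=cv2.INTER_CUBIC)
cv2.imwrite("pics/crop.png",np.hstack([a["topi"],a["scenei"]]))
E
```

```text
scene [267 171  13  20 166] [273.47590361 179.30120482] [array([ 0.503, -0.009,  0.27 ]), array([ 0.494, -0.005,  0.257])]
grip [ 0.43185429 -0.04889308  0.235     ]
grip [0.54722104 0.05491784 0.235     ]
top [250 246  21  19 226] [260.82300885 254.84955752] [array([ 0.479, -0.001,  0.27 ]), array([ 0.479, -0.   ,  0.257])]
grip [0.54251378 0.04848869 0.235     ]
grip [ 0.42224819 -0.05680644  0.235     ]
```

View pics/crop.png

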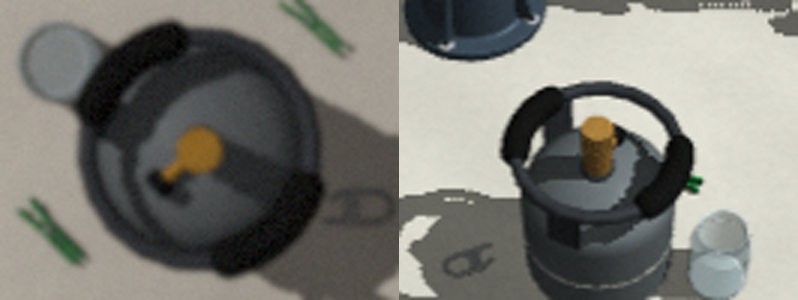

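Request:
{"fn": "servo_tool", "kwargs": {
  "targets": [
    [[0,0,-0.06],[0,0,0]],
    [[0,0,-0.12],[0,0,0]],
    [[-0.03,-0.03,-0.16],[0,0,0.1]],
    [[-0.07,-0.07,-0.16],[0,0,0.25]],
    [[-0.11,-0.11,-0.16],[0,0,0.4]],
    [[-0.15,-0.15,-0.16],[0,0,0.55]],
    [[-0.19,-0.19,-0.16],[0,0,0.7]],
    [[-0.23,-0.23,-0.16],[0,0,0.85]],
    [[-0.27,-0.27,-0.16],[0,0,1.0]],
    [[-0.31,-0.31,-0.16],[0,0,1.1]],
    [[-0.35,-0.35,-0.16],[0,0,1.18]],
    [[-0.39,-0.39,-0.16],[0,0,1.18]]
  ]
}}

```text
time_s: 1.75
position: [0.4502, 0.0683, 0.3827]
tcp_rot: [[-0.002, 1.0, 0.001], [1.0, 0.002, 0.0], [0.0, 0.001, -1.0]]
force: [0.2, 0.2, 0.2]
opening: 0.999
```

```bash
python3 - <<'E'
from h import *
a={n:cap(n) for n in("scene","top")}
pr=[]
for n,p in dict(scene=(273.3,172.7),top=(262.7,254)).items():
    o,d=ray(*a[n],*p); pr.append((o,d)); print(n,plane(*a[n],*p,.27))
A=np.stack([pr[0][1],-pr[1][1]],1); t=np.linalg.lstsq(A,pr[1][0]-pr[0][0],rcond=None)[0]
print([o+d*k for (o,d),k in zip(pr,t)])
E
```

```text
scene [0.47818934 0.00128384 0.27      ]
top [ 0.48117231 -0.00486701  0.27      ]
[array([ 0.48315641, -0.00073223,  0.27650692]), array([ 0.48140969, -0.00490083,  0.2765487 ])]
```

Request:
{"fn": "servo_tool", "kwargs": {
  "targets": [
    [[-0.035,0.015,0.0],[0,0,0]],
    [[-0.07,0.03,0.015],[0,0,0]],
    [[-0.07,0.03,0.03],[0,0,0]],
    [[-0.07,0.03,0.03],[0,0,0]]
  ]
}}

```text
time_s: 2.35
position: [0.479, 0.0007, 0.3514]
tcp_rot: [[-0.003, 1.0, -0.004], [1.0, 0.003, 0.001], [0.001, -0.004, -1.0]]
force: [0.5, 0.5, 0.1]
opening: 1.0
```

```bash
python3 - <<'E'
from h import *
c,E=cap("wrist","w1.png"); print(telemetry.read_state()["position"],telemetry.read_state()["joint_positions"])
h=cv2.cvtColor(c["pixels"],cv2.COLOR_BGR2HSV)
m=cv2.inRange(h,(8,110,60),(28,255,255)); k,l,st,ce=cv2.connectedComponentsWithStats(m)
for i in range(1,k):
    if st[i][4]>50: print(st[i],ce[i],plane(c,E,*ce[i],.27))
print(proj(c,E,[.48,-.002,.27]))
E
```

```text
[0.47953681 0.00080326 0.35227779] [-1.32994318e+01  1.06114747e+01  9.16054289e+01  1.81113089e-02
  7.78716399e+01 -1.35009374e+01]
[ 259  166   53   74 2316] [286.0492228  207.73704663] [0.48083031 0.00738139 0.27      ]
[ 94 280  30  56 807] [105.94919455 308.01858736] [ 0.32493975 -0.08446891  0.27      ]
[445 281  28  55 474] [463.85232068 305.80168776] [ 0.63476363 -0.08085962  0.27      ]
[ 258  343  302   29 4922] [422.18264933 359.81999187] [ 0.60627965 -0.13830168  0.27      ]
[284.91440575 219.35547974]
```

View pics/w1.png

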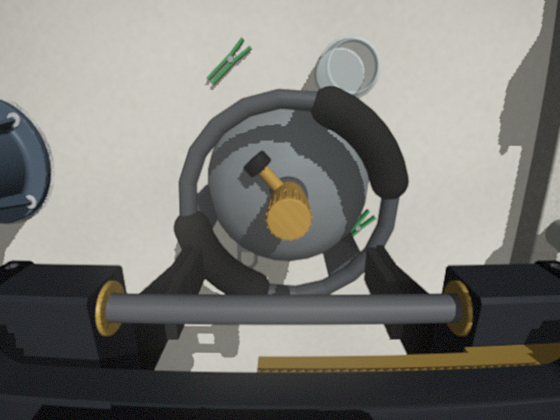

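The wrist view shows the cap's top circle centred at (289.5,218), between the open fingers. The wheel stem is at (262,170), and the ring and grips are clear of the jaws.

```bash
python3 - <<'E'
from h import *
c,E=cap("wrist"); P=plane(c,E,289.5,218,.27); print(P)
s=telemetry.read_state(); print((P-s["position"])@s["tcp_rot"].reshape(3,3))
E
```

```text
[ 0.48427678 -0.00113182  0.27      ]
[-0.00202595  0.00435717  0.08286212]
```

Request:
{"fn": "servo_tool", "kwargs": {
  "targets": [
    [[-0.0025,0.0035,0.03],[0,0,0]],
    [[-0.0025,0.0035,0.06],[0,0,0]],
    [[-0.0025,0.0035,0.085],[0,0,0]],
    [[-0.0025,0.0035,0.1],[0,0,0]],
    [[-0.0025,0.0035,0.109],[0,0,0]],
    [[-0.0025,0.0035,0.109],[0,0,0]],
    [[-0.0025,0.0035,0.109],[0,0,0]]
  ]
}}

```text
time_s: 3.32
position: [0.4842, -0.0023, 0.2444]
tcp_rot: [[-0.003, 1.0, 0.002], [1.0, 0.003, -0.0], [-0.0, 0.002, -1.0]]
force: [0.2, 0.6, 0.1]
opening: 1.001
```

```bash
python3 - <<'E'
from h import *
cap("wrist","w2.png");s=telemetry.read_state(); print(s["position"],s["force"],s["moment"],s["opening"])
E
```

```text
[ 0.48422387 -0.00236883  0.24442776] [ 0.95647865 -0.04856128 -0.11074613] [-0.11552873  0.09107471 -0.00388225] 0.996644291502366
```

View pics/w2.png

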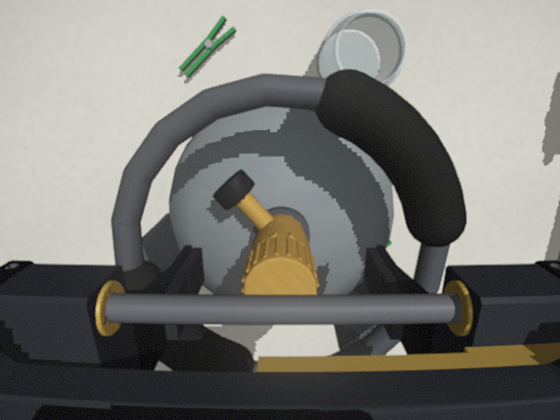

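The view shows the cap edges at columns 244–319, centred between the fingers at 203 and 366. I'll close now.

Request:
{"fn": "servo_tool", "kwargs": {
  "gripper": 0.0,
  "targets": [
    [[0,-0.001,0.003],[0,0,0]],
    [[0,-0.001,0.003],[0,0,0]],
    [[0,-0.001,0.003],[0,0,0]],
    [[0,-0.001,0.003],[0,0,0]],
    [[0,-0.001,0.003],[0,0,0]],
    [[0,-0.001,0.003],[0,0,0]],
    [[0,-0.001,0.003],[0,0,0]],
    [[0,-0.001,0.003],[0,0,0]]
  ]
}}

```text
time_s: 4.38
position: [0.4825, -0.0023, 0.2405]
tcp_rot: [[-0.003, 1.0, -0.0], [1.0, 0.003, -0.0], [-0.0, -0.0, -1.0]]
force: [-0.5, 0.1, 0.4]
opening: 0.391
```

```bash
cat > st.py <<'E'
from h import *
s=telemetry.read_state()
for k in("time_s","position","force","moment","opening","joint_positions"): print(k,np.round(s[k],4))
R=s["tcp_rot"].reshape(3,3); print("yaw",np.degrees(np.arctan2(R[1,1],R[0,1])))
E
python3 st.py
```

```text
time_s 4.375
position [ 0.4825 -0.0023  0.2405]
force [-0.4525  0.1326  0.3623]
moment [-0.0815  0.0624 -0.0184]
opening 0.3908
joint_positions [-1.357610e+01  1.787620e+01  1.007511e+02 -3.400000e-03  6.138130e+01
 -1.374740e+01]
yaw 0.17291858185784412
```

Gripped, with the opening at 34 mm. I'll try counter-clockwise seen from above first, which is negative about tool z.

Request:
{"fn": "servo_tool", "kwargs": {
  "targets": [
    [[0,0,0],[0,0,-0.06]],
    [[0,0,0],[0,0,-0.12]],
    [[0,0,0],[0,0,-0.18]],
    [[0,0,0],[0,0,-0.24]],
    [[0,0,0],[0,0,-0.28]],
    [[0,0,0],[0,0,-0.28]],
    [[0,0,0],[0,0,-0.28]]
  ]
}}

```text
time_s: 5.25
position: [0.4823, -0.0023, 0.2405]
tcp_rot: [[-0.278, 0.961, -0.001], [0.961, 0.278, 0.0], [0.001, -0.0, -1.0]]
force: [-0.9, -0.4, 0.2]
opening: 0.396
```

```bash
python3 st.py
```

```text
time_s 5.25
position [ 0.4823 -0.0023  0.2405]
force [-0.9443 -0.3948  0.1625]
moment [-0.1191  0.1613 -0.674 ]
opening 0.3956
joint_positions [-1.358580e+01  1.787170e+01  1.007631e+02  1.480000e-02  6.140080e+01
 -2.971070e+01]
yaw 16.117801386626468
```

The resisting moment is 0.67 N·m, which looks like binding. I'll try clockwise.

Request:
{"fn": "servo_tool", "kwargs": {
  "targets": [
    [[0,0,0],[0,0,0.08]],
    [[0,0,0],[0,0,0.16]],
    [[0,0,0],[0,0,0.24]],
    [[0,0,0],[0,0,0.32]],
    [[0,0,0],[0,0,0.4]],
    [[0,0,0],[0,0,0.48]],
    [[0,0,0],[0,0,0.56]],
    [[0,0,0],[0,0,0.56]],
    [[0,0,0],[0,0,0.56]]
  ]
}}

```text
time_s: 6.38
position: [0.4827, -0.0023, 0.2405]
tcp_rot: [[0.272, 0.962, 0.0], [0.962, -0.272, -0.0], [-0.0, 0.0, -1.0]]
force: [-0.5, 0.0, -1.5]
opening: 0.392
```

```bash
python3 st.py
```

```text
time_s 6.375
position [ 0.4827 -0.0023  0.2405]
force [-0.5371  0.0464 -1.4834]
moment [-0.1016 -0.0061 -0.0373]
opening 0.392
joint_positions [-1.356590e+01  1.788580e+01  1.007416e+02 -8.500000e-03  6.135490e+01
  2.209000e+00]
yaw -15.770812187220521
```

Clockwise turns freely with almost no moment, so the thread is left-hand. I'll continue.

Request:
{"fn": "servo_tool", "kwargs": {
  "targets": [
    [[0,0,0],[0,0,0.12]],
    [[0,0,0],[0,0,0.24]],
    [[0,0,0],[0,0,0.36]],
    [[0,0,0],[0,0,0.48]],
    [[0,0,0],[0,0,0.6]],
    [[0,0,0],[0,0,0.72]],
    [[0,0,0],[0,0,0.84]],
    [[0,0,0],[0,0,0.96]],
    [[0,0,0],[0,0,1.08]],
    [[0,0,0],[0,0,1.2]],
    [[0,0,0],[0,0,1.2]]
  ]
}}

```text
time_s: 7.75
position: [0.4826, -0.0024, 0.2405]
tcp_rot: [[0.995, 0.096, 0.0], [0.096, -0.995, -0.0], [0.0, 0.0, -1.0]]
force: [0.6, -1.2, -0.6]
opening: 0.395
```

```bash
python3 st.py
```

```text
time_s 7.75
position [ 0.4826 -0.0024  0.2405]
force [ 0.6111 -1.2133 -0.6025]
moment [-0.11    0.1303 -0.0075]
opening 0.3955
joint_positions [-1.357480e+01  1.787990e+01  1.007458e+02 -1.200000e-02  6.136590e+01
  7.092240e+01]
yaw -84.49144908103568
```

Request:
{"fn": "servo_tool", "kwargs": {
  "targets": [
    [[0,0,0],[0,0,0.08]],
    [[0,0,0],[0,0,0.16]],
    [[0,0,0],[0,0,0.24]],
    [[0,0,0],[0,0,0.32]],
    [[0,0,0],[0,0,0.32]]
  ]
}}

```text
time_s: 8.38
position: [0.4827, -0.0025, 0.2405]
tcp_rot: [[0.975, -0.221, 0.0], [-0.221, -0.975, -0.0], [0.0, 0.0, -1.0]]
force: [0.7, -0.2, -1.3]
opening: 0.395
```

```bash
python3 st.py
```

```text
time_s 8.375
position [ 0.4827 -0.0025  0.2405]
force [ 0.7228 -0.2359 -1.322 ]
moment [-0.1163  0.0918  0.0056]
opening 0.3946
joint_positions [-1.357890e+01  1.788170e+01  1.007426e+02 -1.730000e-02  6.135660e+01
  8.921240e+01]
yaw -102.78291295789991
```

The cap is at least 105° past the bind with no torque, so it should be free. A small test lift next.

Request:
{"fn": "servo_tool", "kwargs": {
  "targets": [
    [[0,0,-0.002],[0,0,0]],
    [[0,0,-0.004],[0,0,0]],
    [[0,0,-0.006],[0,0,0]],
    [[0,0,-0.006],[0,0,0]]
  ]
}}

```text
time_s: 8.88
position: [0.4827, -0.0024, 0.2469]
tcp_rot: [[0.975, -0.224, 0.0], [-0.224, -0.975, -0.0], [0.0, 0.0, -1.0]]
force: [0.2, -0.8, -0.6]
opening: 0.393
```

```bash
python3 st.py
```

```text
time_s 8.875
position [ 0.4827 -0.0024  0.2469]
force [ 0.2297 -0.8426 -0.6083]
moment [-0.2942  0.0701 -0.0302]
opening 0.3934
joint_positions [-1.357840e+01  1.739310e+01  1.002869e+02 -9.400000e-03  6.229140e+01
  8.936760e+01]
yaw -102.9416357672601
```

Request:
{"fn": "servo_tool", "kwargs": {
  "targets": [
    [[0,0,-0.008],[0,0,0]],
    [[0,0,-0.016],[0,0,0]],
    [[0,0,-0.024],[0,0,0]],
    [[0,0,-0.034],[0,0,0]],
    [[0,0,-0.046],[0,0,0]],
    [[0,0,-0.058],[0,0,0]],
    [[0,0,-0.068],[0,0,0]],
    [[0,0,-0.076],[0,0,0]],
    [[0,0,-0.08],[0,0,0]],
    [[0,0,-0.08],[0,0,0]],
    [[0,0,-0.08],[0,0,0]],
    [[0,0,-0.08],[0,0,0]]
  ]
}}

```text
time_s: 10.38
position: [0.4824, -0.0023, 0.3261]
tcp_rot: [[0.975, -0.224, -0.001], [-0.224, -0.975, 0.0], [-0.001, -0.0, -1.0]]
force: [-0.3, 0.5, -1.6]
opening: 0.396
```

```bash
python3 st.py; python3 - <<'E'
from h import *
c,_=cap("scene"); t,_=cap("top"); w,_=cap("wrist")
a=cv2.resize(c["pixels"][110:240,190:360],(510,390)); b=t["pixels"][195:325,150:340]
cv2.imwrite("pics/end.png",np.hstack([a,cv2.resize(w["pixels"],(290,390))]))
E
```

```text
time_s 10.375
position [ 0.4824 -0.0023  0.3261]
force [-0.313   0.484  -1.6314]
moment [-0.0395  0.1504  0.0259]
opening 0.3956
joint_positions [-1.35754e+01  1.22155e+01  9.37246e+01  7.00000e-04  7.41164e+01
  8.93858e+01]
yaw -102.9613509440735
```

View pics/end.png

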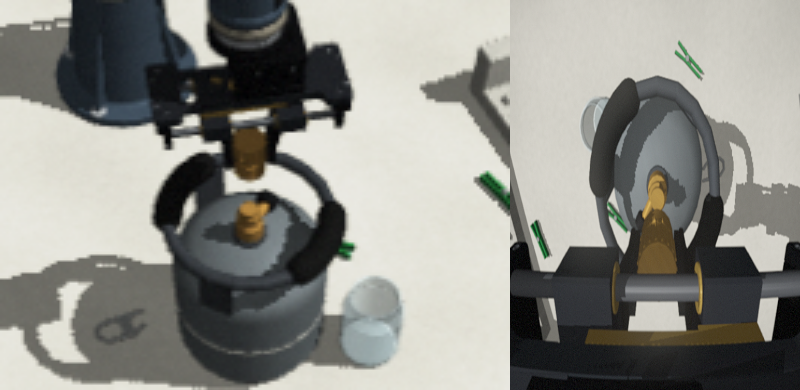

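The cap hangs straight in the fingers, clear above the bare neck, and the pins and jar haven't moved. I'll hand in.

```bash
python3 -c "
from h import *
print(order.hand_in())"; python3 st.py
```

```text
the job is handed in; nothing more can be done
None
the job is handed in; nothing more can be done
```

The brass cap has a left-hand thread. It is unscrewed and held mouth down, about 86 mm above where it sat, over the outlet.

- **Finding the thread:** Counter-clockwise (seen from above) it bound at about 0.67 N·m. Clockwise it turned freely, at least 105° or so with almost no resisting moment. I never reached the far stop.
- **Lifting off:** It came off with almost no pull. Lifting off at all means the lugs had released, so the cap had turned past 89°.
- **Last checks:** The wrist carried about 1.6 N, close to the cap's weight. The opening held at 34 mm, the cap's diameter. The last picture showed the cap upright in the fingers, clear above the bare neck. The jar and the pins in view looked undisturbed. The brush was out of that picture and I did not check the clip separately, but the arm touched nothing except the cap.
- **Disagreements:** The cameras differed by a few millimetres on the cap's position, which didn't affect the grip. No check failed. I handed in at about 10.5 s and got no verdict, and the state can't be read after that.

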